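Index the stop fixture, set the stop leg to its mark, shut the cam and hold

TASK

Set up the indexing stop on the bench: turn the turntable (its wooden post serves as a handle) until the sprung pin at the rim sits in the notch, then with the cam lever still open push the sprung stop leg in until the pointer on its tail lines up with the length mark on the scale rail. With the leg kept at the mark, slide the cam lever fully shut against the leg's head, and finish still gripping the head so that the leg stays at its mark (its spring would push it out again). Leave the other things on the bench where they are.

Things in the scene. Friction and masses are not known exactly. Their poses are not given: they have to be found in the camera images.
- fixture: Plywood base board, 215 x 200 x 12 mm, screwed to the bench. Origin on the bench under the turntable's axis, z up; x is the way the stop leg is pushed in once the turntable is in its notch (the leg's head is then on the -x side, roughly towards the robot). Turntable: aluminium disc, 76 mm radius, top 25 mm above the bench. The sprung index pin is at the board's -y edge.
- turntable (a joint): Turntable angle, rad, counter-clockwise from above, about the fixture's origin. Starts at -0.9 to -0.5. At 0 the sprung pin sits between two steel teeth on the rim: the notch (play about 0.02). Friction 0.35 N m; passing a tooth, in or out of the notch, takes about 0.8 N m in all. Hard stop at 0.17. Stays where it is left.
- turn_post (a point): Point on the axis of the upright round wooden post on the turntable, 78 mm above the bench. Post 18 mm in diameter, free from 36 to 94 mm, top at 98 mm above the bench. It stands 60 mm from the turntable's axis, on the turntable's +y side. Axes are the turntable's: x along the stop leg, inward; z up.
- stop_leg: Sprung leg: 16 mm square bar sliding on the turntable along a line through its axis, steel head at the outer end. Origin: middle of the head's underside, 26 mm above the bench; x inward along the leg, y to the lever. It starts fully out, 168 mm from the turntable's axis. Travel 62 mm; its spring pushes out with 3 N (out) to 5 N (in), also when the cam is shut: the hand must hold it.
- leg_grip (a point): Point in the head 28 mm above the leg's origin (54 above the bench), same axes, midway between the head's outer face (y -20 mm) and the shut lever's (+20). Head: x -20 to 20, y -20 to 11.5, 26 to 82 mm above the bench; behind it a cross plate, x 20 to 26, y -54 to 54, 26 to 60 high: fingers astride the head push on it. A rubber pad stands 8 mm out of the front.
- cam_lever (a joint): Cam lever's slide, m: 0 open (start), 0.012 shut. Dark steel slab 34 mm long, 8 thick, 50 high, on two pins at the head's +y side, 28 to 78 mm above the bench. Outer face at y +32 mm of the leg when open, +20 when shut: fingers closing centred on leg_grip shut it as they grip the head. About 2 N slides it; it stays where left.
- leg_pointer (a point): Tip of the dark upright pointer blade (4 mm thick along the leg) on the tail of the leg, beside the scale rail. Same axes as the stop leg; it moves inward with the leg.
- length_mark (a point): Tip of the dark upright blade (4 mm thick along the leg) of the rider locked on the turntable's scale rail; at the start 26 to 50 mm further in than the pointer. Axes of the turntable. The leg is at its mark when pointer and mark are level along the leg's x (the tips are then 9 mm apart across it).
- driver_b: Bystander: screwdriver with a brown wooden handle, 165 mm long, lying flat. Origin under its middle.
- sanding_block: Bystander: brown sanding block, 60 x 97 x 28 mm. Origin under its middle.
- tape_measure: Bystander: yellow tape measure, 65 x 76 x 35 mm. Origin under its middle.
- offcut_c: Bystander: thin wooden offcut, 32 x 200 x 19 mm, lying flat. Origin under its middle.

How it is judged:
By the outcome, as a careful person would: the job done as asked, in the order asked, and still so for the second after the job is handed in, while the arm keeps its last pose, push and grip.
It also fails if it takes over 45 s, if anything falls off the work surface, if the arm or the gripper's body presses on something with over 40 N, if the wrist force passes 120 N, or if a joint passes its speed limit or range.

ROBOT

A 6-joint arm with a two-finger parallel gripper is mounted at the origin on a cart in front of the work surface, level with it; the furniture and walls round the work are solid. World frame = base frame: x ahead of the robot, y to its left, z up, the work surface at z = 0. Lengths are in m, angles in rad, forces in N, time in s.
With the tool pointing down it reaches from about 0.375 to 0.975 m from the base axis. Payload 3.8 kg.
Tool frame: the origin (TCP) lies on the mounting face of the last link; the fingertips stand 173 mm ahead of it and the grasp point (between the pads) lies 155 mm ahead of it; z points along the fingers, y is the line along which they close (so a half turn about z gives the same grasp; the last joint's range is limited). The gripper opens to 85 mm and grips with 20 to 120 N. Pads are 22 mm wide; open, the fingers measure 114 mm over their backs; the gripper's body (76 mm by 85 mm) begins 54 mm behind the grasp point. The pads swing forward as they close: fully open they stand 13 mm farther back than shut.
Start: joints at [-1.144, 0.264, 1.604, -0, 1.274, -0.037], TCP at [0.302, -0.604, 0.405] pointing down, gripper open.
Joint ranges: [-2.63, 2.63], [-0.94, 2.18], [0.31, 2.57], [-1.31, 4.45], [0, 2.66], [-2.55, 2.55]. Speed limits (rad/s): [2.57, 2.57, 3.14, 3.14, 3.14, 3.14].

INTERFACE

Orientations are given as a rotation vector (axis times angle).
In Python, from workcell import bot gives the robot as it stands.
- The arm moves only by the tool drive_tool, never from a script. Its argument "increments" is a list of rows, each an object with "delta_pos": the shift along the tool's x, y, z in mm, a list of three; "turn": the turn about the tool's z in rad; "jaw": the opening, from -1 (shut) to 1 (fully open). A call has 1 to 8 rows; each row shifts and turns the commanded pose from where the row before left it, along the tool's axes as they then stand; what a row does not reach is not made up. A row lasts 1/12 s, in which the tool goes at most 41.7 mm and 7.16 degrees, less where a joint would pass 70% of its speed; a pose out of reach is approached as far as the arm can. A call is refused whole if a number of a shift passes 41.7 or a number of a turn 0.125, either way. A call with a gripper value outside its range is refused whole. The fingers move at their own pace and stop on an object; "grip_force" is the grip in N (left out, the last holds). Time passes only in rows, so rows that do not move let the fingers close. It gives the time, the measured TCP pose, the force, the opening and the grip force at its end, in the units of the state.
- bot.read_state(): the state, without advancing time (a new reading comes with each control period).
- bot.read_camera(name): name is "side" or "top" or "wrist"; returns a dict with "pixels" (384x512x3 uint8, red, green, blue), "fovy" (degrees; the focal length in pixels is half the picture's height over the tangent of half this angle, whatever the lens; pixels are square), "cx", "cy" (the principal point, pixels), "camera_from_world" (4x4, takes a point from world to camera coordinates); the wrist camera has in their place "hand_eye" (4x4, takes a point from camera to tool coordinates, whose origin is the TCP and whose axes are the flange's). Camera axes: x right, y down, z forward; pixel columns grow to the right and rows downward; lengths in m; the calibration is good to about 2 mm. A picture is of the moment at which its call begins: read the wrist's pose just before it. There is no depth.
- bot.finish_job(): hands the job in; it is judged then, once.
The state is a dict: "time": time; "q": joint angles; "joint_vel": joint speeds; "joint_torque": joint torques, N m; "tool_pos": TCP position; "tcp_rot": TCP orientation; "wrist_force": force on the tool from outside, world axes, zero at the start; "torque": the same for the moment, N m; "width": opening from 0.0 (shut) to 1.0 (fully open); "grip_force": force on a finger pad.
Only numpy, scipy, OpenCV 4.12 (cv2) and the standard library are available. Lean on these libraries where they do the work, as an engineer would, in place of code of your own. Each camera call takes 0.05 s, during which the arm holds its last target. There are 200 camera calls.

## Working session

There is one attempt and no reset: what is moved stays moved. The work goes in short steps, Python scripts to look and compute and a tool call to move; the robot and the scene stay as the last step left them, time stands still between calls to the robot, and variables do not carry over. Pictures are saved under pics/ and viewed, at most 10 in all, crops included, and the job is handed in when it is done.

Besides the shell and the picture viewer there is one more tool, called after ">>>" in YAML: its name, and indented under it one key for each argument. drive_tool: Moves the arm, as the interface text tells. Its arguments: {"type":"object","properties":{"increments":{"type":"array"},"grip_force":{"type":"number"}},"required":["increments"]}

```bash
mkdir -p pics; cat > h.py <<'E'
import numpy as np, cv2
from workcell import bot
from scipy.spatial.transform import Rotation as R
def T(s):
    M=np.eye(4); M[:3,:3]=R.from_rotvec(s['tcp_rot']).as_matrix(); M[:3,3]=s['tool_pos']; return M
def snap(name,f):
    s=bot.read_state(); c=bot.read_camera(name)
    c['wfc']=T(s)@np.array(c['hand_eye']) if name=='wrist' else np.linalg.inv(c['camera_from_world'])
    cv2.imwrite('pics/'+f+'.png',c['pixels'][:,:,::-1]); np.save('pics/'+f+'.npy',np.array([c['fovy'],c['cx'],c['cy'],*c['wfc'].ravel()])); return c
def ray(f,u,v):
    d=np.load('pics/'+f+'.npy'); M=d[3:].reshape(4,4); F=192/np.tan(np.radians(d[0])/2)
    r=M[:3,:3]@np.array([(u-d[1])/F,(v-d[2])/F,1]); return M[:3,3],r
def onz(f,u,v,z):
    o,r=ray(f,u,v); return o+r*(z-o[2])/r[2]
def proj(f,p):
    d=np.load('pics/'+f+'.npy'); M=np.linalg.inv(d[3:].reshape(4,4)); F=192/np.tan(np.radians(d[0])/2)
    q=M[:3,:3]@np.asarray(p)+M[:3,3]; return q[:2]/q[2]*F+d[1:3]
def tri(f1,u1,f2,u2):
    (o1,r1),(o2,r2)=ray(f1,*u1),ray(f2,*u2); A=np.c_[r1,-r2]; k=np.linalg.lstsq(A,o2-o1,rcond=None)[0]
    a,b=o1+k[0]*r1,o2+k[1]*r2; return (a+b)/2,np.linalg.norm(a-b)
E
python3 - <<'E'
from h import *
np.set_printoptions(precision=3,suppress=True)
for n in ['top','side']:
    c=snap(n,n+'0'); print(n,c['fovy'],c['wfc'])
s=bot.read_state(); print(s)
a=[cv2.imread(f'pics/{n}0.png') for n in ['top','side']]
for n,i in zip(['top','side'],a): cv2.imwrite(f'pics/{n}0b.png',cv2.resize(i,(800,600),interpolation=cv2.INTER_CUBIC))
E
```

```text
top 55.264907422202384 [[-0.027 -0.983  0.183  0.357]
 [-0.999  0.022 -0.029 -0.024]
 [ 0.024 -0.183 -0.983  1.038]
 [ 0.     0.     0.     1.   ]]
side 53.130604653059194 [[-0.907 -0.186  0.378  0.149]
 [-0.422  0.417 -0.805  0.788]
 [-0.008 -0.889 -0.457  0.526]
 [ 0.     0.     0.     1.   ]]
{'time': 0.1, 'q': array([-1.144,  0.265,  1.605, -0.   ,  1.274, -0.037]), 'joint_vel': array([-0.   , -0.001, -0.003,  0.001,  0.002, -0.001]), 'joint_torque': array([  0.001, -51.671, -36.859,  -0.   ,   0.006,  -0.   ]), 'tool_pos': array([ 0.302, -0.603,  0.403]), 'tcp_rot': array([-3.056, -0.722,  0.001]), 'wrist_force': array([0.164, 0.289, 0.034]), 'torque': array([0.025, 0.024, 0.024]), 'grip_force': 0.0, 'width': 1.0009413095086934}
```

View pics/top0b.png

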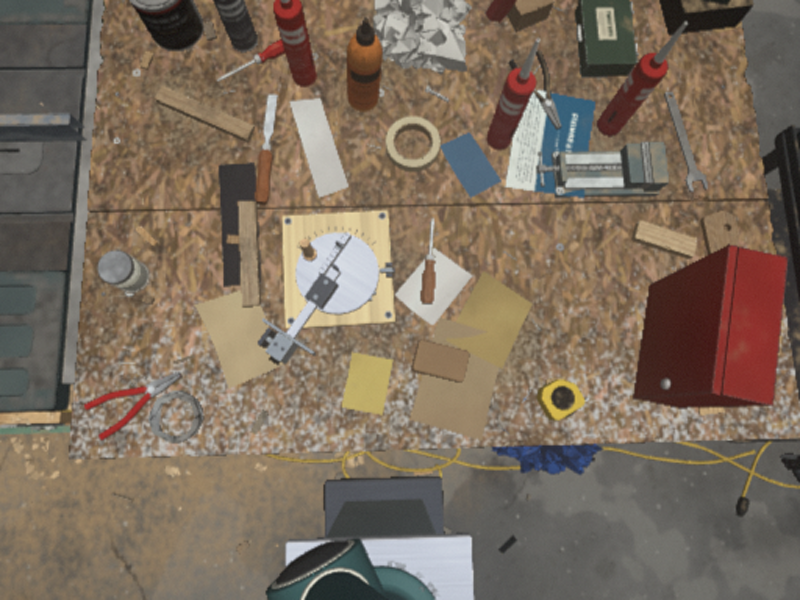

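View pics/side0b.png

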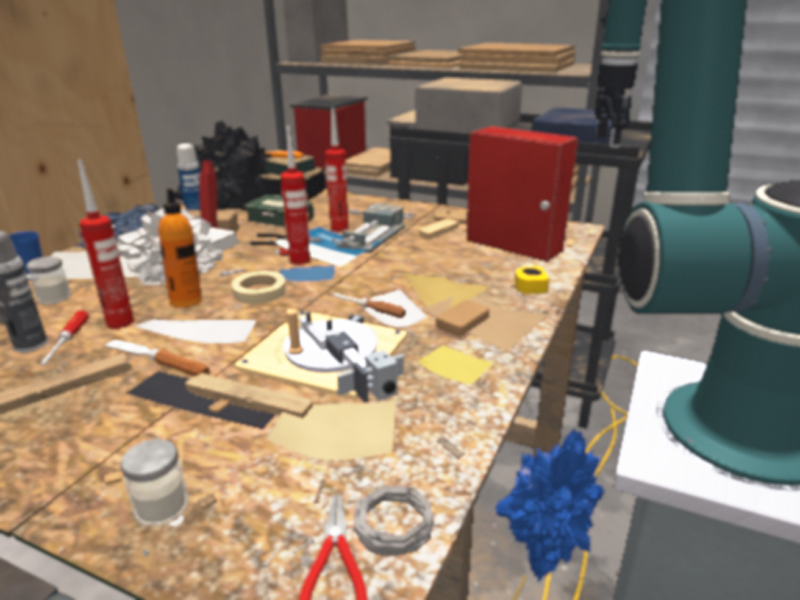

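The top view shows the disc centred near (337,273), the post near (308,248), the head near (280,343) and the pin near (388,269), in 800-px coordinates. The turntable is turned clockwise by about 0.6 rad. Next I'll measure these.

```bash
python3 - <<'E'
from h import *
np.set_printoptions(precision=4,suppress=True)
k=.64
im=cv2.imread('pics/top0.png'); hsv=cv2.cvtColor(im,cv2.COLOR_BGR2HSV)
# board by colour
print('board px',hsv[int(300*k),int(295*k)],hsv[int(222*k),int(340*k)],'disc',hsv[int(300*k),int(355*k)])
m=cv2.inRange(hsv,(15,40,170),(32,140,255)); m[:130]=0; m[215:]=0; m[:,:176]=0; m[:,255:]=0
m=cv2.morphologyEx(m,cv2.MORPH_OPEN,np.ones((2,2)))
ys,xs=np.nonzero(m); P=np.array([onz('top0',x,y,.012)[:2] for x,y in zip(xs,ys)],np.float32)
r=cv2.minAreaRect(P); print('board',r,cv2.boxPoints(r))
d=cv2.inRange(hsv,(90,0,150),(130,60,255)); d[:140]=0; d[205:]=0; d[:,:180]=0; d[:,246:]=0
n,l,st,ce=cv2.connectedComponentsWithStats(d); print(st[1:][st[1:,4]>60])
ys,xs=np.nonzero(d)
P=np.array([onz('top0',x,y,.025)[:2] for x,y in zip(xs,ys)],np.float32); print('disc circle',cv2.minEnclosingCircle(P))
for nme,u,v,z in [('post top',308,244,.098),('head',280,343,.06),('pin',388,269,.03)]:
    print(nme,onz('top0',u*k,v*k,z))
s=bot.read_state(); c=snap('wrist','w0'); print(c['fovy'],np.array(c['hand_eye']))
E
```

```text
board px [ 22  76 226] [ 21  77 218] disc [110  17 221]
board ((0.6241171956062317, 0.06709552556276321), (0.21391551196575165, 0.20990139245986938), 2.170680522918701) [[ 0.5133  0.1679]
 [ 0.5212 -0.0418]
 [ 0.735  -0.0337]
 [ 0.727   0.176 ]]
[[ 190  149   52   52 1700]
 [ 190  192   12   13   75]]
disc circle ((0.5990728735923767, 0.07124936580657959), 0.09369166195392609)
post top [0.6463 0.1056 0.098 ]
head [0.4832 0.1579 0.06  ]
pin [ 0.6174 -0.0295  0.03  ]
64.84302283534083 [[-0.0003 -0.9466 -0.3223  0.0833]
 [ 1.     -0.0004  0.0003  0.0012]
 [-0.0004 -0.3223  0.9466  0.0308]
 [ 0.      0.      0.      1.    ]]
```

>>> drive_tool:
  increments:
    - {"delta_pos": [19, -29, -9], "turn": 0, "jaw": 1}
    - {"delta_pos": [19, -29, -9], "turn": 0, "jaw": 1}
    - {"delta_pos": [19, -29, -9], "turn": 0, "jaw": 1}
    - {"delta_pos": [19, -29, -9], "turn": 0, "jaw": 1}
    - {"delta_pos": [19, -29, -9], "turn": 0, "jaw": 1}
    - {"delta_pos": [19, -29, -9], "turn": 0, "jaw": 1}
    - {"delta_pos": [19, -29, -9], "turn": 0, "jaw": 1}
    - {"delta_pos": [19, -29, -9], "turn": 0, "jaw": 1}

```text
time: 0.82
tool_pos: [0.3338, -0.3265, 0.4767]
tcp_rot: [-3.057, -0.721, 0.0]
wrist_force: [1.0, 0.3, 1.1]
width: 0.997
grip_force: 0.0
```

>>> drive_tool:
  increments:
    - {"delta_pos": [33, -22, 0], "turn": 0, "jaw": 1}
    - {"delta_pos": [33, -22, 0], "turn": 0, "jaw": 1}
    - {"delta_pos": [33, -22, 0], "turn": 0, "jaw": 1}
    - {"delta_pos": [33, -22, 0], "turn": 0, "jaw": 1}
    - {"delta_pos": [33, -22, 0], "turn": 0, "jaw": 1}
    - {"delta_pos": [33, -22, 0], "turn": 0, "jaw": 1}
    - {"delta_pos": [33, -22, 0], "turn": 0, "jaw": 1}
    - {"delta_pos": [33, -22, 0], "turn": 0, "jaw": 1}

```text
time: 1.48
tool_pos: [0.4918, -0.0507, 0.4766]
tcp_rot: [3.057, 0.722, 0.0]
wrist_force: [0.5, -0.8, 0.5]
width: 0.998
grip_force: 0.0
```

>>> drive_tool:
  increments:
    - {"delta_pos": [33, -22, 0], "turn": 0, "jaw": 1}
    - {"delta_pos": [33, -22, 0], "turn": 0, "jaw": 1}
    - {"delta_pos": [33, -22, 0], "turn": 0, "jaw": 1}
    - {"delta_pos": [33, -22, 0], "turn": 0, "jaw": 1}
    - {"delta_pos": [0, 0, 0], "turn": -0.11, "jaw": 1}
    - {"delta_pos": [0, 0, 0], "turn": -0.11, "jaw": 1}
    - {"delta_pos": [0, 0, 0], "turn": -0.11, "jaw": 1}
    - {"delta_pos": [0, 0, 0], "turn": -0.11, "jaw": 1}

```text
time: 2.15
tool_pos: [0.5702, 0.0857, 0.476]
tcp_rot: [-2.821, -1.381, 0.002]
wrist_force: [0.4, 0.4, -0.1]
width: 0.998
grip_force: 0.0
```

```bash
python3 - <<'E'
from h import *
snap('wrist','w1'); im=cv2.imread('pics/w1.png'); cv2.imwrite('pics/w1b.png',cv2.resize(im,(800,600),interpolation=cv2.INTER_CUBIC))
s=bot.read_state(); print(s['tool_pos'],s['tcp_rot'],s['time'])
E
```

```text
[0.57014071 0.08546427 0.4760497 ] [-2.81839033e+00 -1.38707264e+00  1.65451290e-03] 2.2
```

View pics/w1b.png

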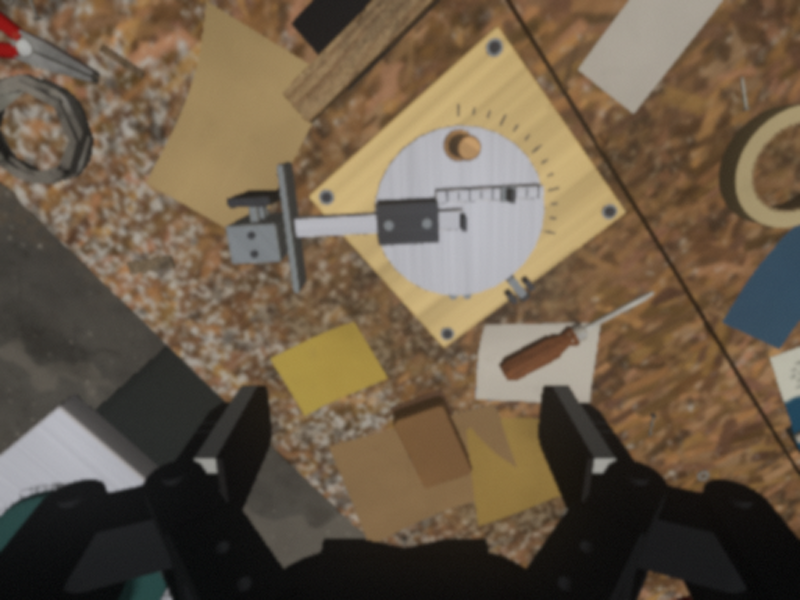

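The wrist view shows, in 800-px coordinates, the post top at (468,147), head at (252,243), pointer blade at (463,222), mark blade at (510,193), pin at (517,290) and rim teeth near (458,297). The board screws are at (494,47), (326,197), (447,334) and (609,211).

```bash
python3 - <<'E'
from h import *
np.set_printoptions(precision=4,suppress=True)
k=.64; f='w1'
im=cv2.imread('pics/w1.png'); hsv=cv2.cvtColor(im,cv2.COLOR_BGR2HSV)
S=np.array([onz(f,u*k,v*k,.012)[:2] for u,v in [(494,47),(609,211),(447,334),(326,197)]]); print('screws',S,S.mean(0))
e=np.diff(np.r_[S,S[:1]],axis=0); print('edges',np.linalg.norm(e,axis=1),np.degrees(np.arctan2(e[:,1],e[:,0])))
print('disc px',hsv[int(270*k),int(420*k)],'board',hsv[int(300*k),int(440*k)])
m=((hsv[...,1]<45)&(hsv[...,2]>140)).astype(np.uint8)*255
mm=np.zeros_like(m); cv2.circle(mm,(295,136),64,255,-1); m&=mm
ys,xs=np.nonzero(m); 
P=np.array([onz(f,x,y,.025)[:2] for x,y in zip(xs,ys)],np.float32)
# rim: outermost points per direction, then circle by least squares
c=P.mean(0)
for _ in range(4):
    a=np.arctan2(*(P-c).T[::-1]); d=np.hypot(*(P-c).T); b=((a+np.pi)/(2*np.pi)*72).astype(int)
    O=np.array([P[b==i][d[b==i].argmax()] for i in range(72) if (b==i).any()])
    O=O[abs(np.hypot(*(O-c).T)-.076)<.006]
    A=np.c_[2*O,np.ones(len(O))]; x=np.linalg.lstsq(A,(O**2).sum(1),rcond=None)[0]; c=x[:2]
print('disc c',c,'r',np.sqrt(x[2]+c@c),len(O))
for nme,u,v,z in [('post top',470,147,.098),('head',252,238,.082),('pointer',463,217,.06),('mark',510,190,.06),('pin',517,288,.03),('plateA',287,166,.06),('plateB',297,290,.06)]:
    p=onz(f,u*k,v*k,z)[:2]; q=p-c; print(nme,p,np.hypot(*q),np.degrees(np.arctan2(q[1],q[0])))
E
```

```text
screws [[ 0.7202  0.1566]
 [ 0.7272 -0.0195]
 [ 0.5377 -0.0275]
 [ 0.531   0.1491]] [0.6291 0.0647]
edges [0.1762 0.1897 0.1767 0.1894] [ -87.7333 -177.5604   92.1673    2.2699]
disc px [120   7 184] board [ 19  99 183]
disc c [0.6165 0.0645] r 0.07534119386748676 66
post top [0.6517 0.1135] 0.060344127794463076 54.21920294483414
head [0.4793 0.1608] 0.16759598008270515 144.95210419038185
pointer [0.6189 0.0683] 0.00444749615248498 57.0195986163237
mark [0.6613 0.0628] 0.04485507143155228 -2.2128799796566705
pin [ 0.6198 -0.0224] 0.08705468004488616 -87.80858785101383
plateA [0.5327 0.1864] 0.14789148239585687 124.51649131673395
plateB [0.4695 0.1047] 0.15231674782748453 164.72957333170058
```

>>> drive_tool:
  increments:
    - {"delta_pos": [0, 0, 0], "turn": -0.03, "jaw": 1}
    - {"delta_pos": [35, 25, 0], "turn": 0, "jaw": 1}
    - {"delta_pos": [35, 25, 0], "turn": 0, "jaw": 1}
    - {"delta_pos": [0, 0, 40], "turn": 0, "jaw": 1}
    - {"delta_pos": [0, 0, 40], "turn": 0, "jaw": 1}
    - {"delta_pos": [0, 0, 40], "turn": 0, "jaw": 0.3}
    - {"delta_pos": [0, 0, 40], "turn": 0, "jaw": 0}
    - {"delta_pos": [0, 0, 0], "turn": 0, "jaw": 0}

```text
time: 2.87
tool_pos: [0.6453, 0.1101, 0.3058]
tcp_rot: [-2.802, -1.408, 0.027]
wrist_force: [-2.1, 0.7, -1.2]
width: 0.605
grip_force: 0.0
```

```bash
python3 - <<'E'
from h import *
snap('wrist','w2')
s=bot.read_state(); print(s['tool_pos'],s['tcp_rot'],s['time'],s['width'])
# where tool axis hits z=.098 & post predicted
print(proj('w2',[.6517,.1135,.098]),proj('w2',[.6517,.1135,.04]))
im=cv2.imread('pics/w2.png'); cv2.imwrite('pics/w2b.png',cv2.resize(im,(600,450)))
E
```

```text
[0.6467472  0.1103409  0.31038702] [-2.80280639 -1.40962004  0.0189255 ] 2.9167 0.5181047122056431
[265.94103132 207.07621828] [265.19025287 178.76126622]
```

View pics/w2b.png

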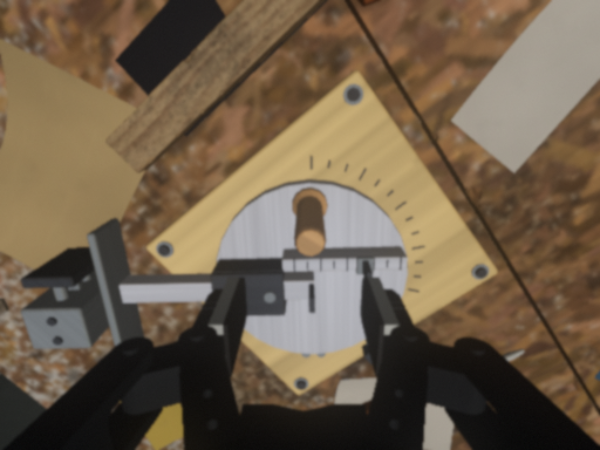

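The post top shows at (266,207) in the raw frame, exactly as predicted. Descending and gripping.

>>> drive_tool:
  increments:
    - {"delta_pos": [0, 0, 0], "turn": 0, "jaw": 0.1}
    - {"delta_pos": [0, 0, 35], "turn": 0, "jaw": 0.1}
    - {"delta_pos": [0, 0, 35], "turn": 0, "jaw": 0.1}
    - {"delta_pos": [0, 0, 12], "turn": 0, "jaw": 0.1}
    - {"delta_pos": [0, 0, 0], "turn": 0, "jaw": -1}
    - {"delta_pos": [0, 0, 0], "turn": 0, "jaw": -1}
    - {"delta_pos": [0, 0, 0], "turn": 0, "jaw": -1}
    - {"delta_pos": [0, 0, 0], "turn": 0, "jaw": -1}
  grip_force: 40

```text
time: 3.58
tool_pos: [0.6499, 0.1114, 0.2373]
tcp_rot: [-2.805, -1.413, -0.003]
wrist_force: [-5.0, 2.8, 0.5]
width: 0.195
grip_force: 39.6
```

>>> drive_tool:
  increments:
    - {"delta_pos": [-0.4, -6.6, 0], "turn": -0.11, "jaw": -1}
    - {"delta_pos": [-0.4, -6.6, 0], "turn": -0.11, "jaw": -1}
    - {"delta_pos": [-0.4, -6.6, 0], "turn": -0.11, "jaw": -1}
    - {"delta_pos": [-0.4, -6.6, 0], "turn": -0.11, "jaw": -1}
    - {"delta_pos": [-0.3, -5, 0], "turn": -0.085, "jaw": -1}
    - {"delta_pos": [0, 0, 0], "turn": 0, "jaw": -1}
    - {"delta_pos": [0, 0, 0], "turn": 0, "jaw": -1}
  grip_force: 50

```text
time: 4.17
tool_pos: [0.6218, 0.1227, 0.2373]
tcp_rot: [2.342, 2.091, 0.008]
wrist_force: [0.8, 5.0, 0.8]
width: 0.192
grip_force: 50.4
```

```bash
python3 - <<'E'
from h import *
np.set_printoptions(precision=4,suppress=True)
s=bot.read_state(); p=s['tool_pos'][:2]-np.array([.6165,.0645]); r=s['tcp_rot']
print(s['tool_pos'],s['wrist_force'],s['torque'],np.hypot(*p),np.degrees(np.arctan2(p[1],p[0]))-92.25, 2*np.degrees(np.arctan2(r[1],r[0]))%180)
E
```

```text
[0.6218 0.1227 0.2373] [0.8211 5.0128 0.8307] [ 0.738  -0.0106  0.328 ] 0.058467849159820715 -7.449458355169924 83.5073971233684
```

>>> drive_tool:
  increments:
    - {"delta_pos": [-0.1, -2.6, 0], "turn": -0.045, "jaw": -1}
    - {"delta_pos": [-0.1, -2.6, 0], "turn": -0.045, "jaw": -1}
    - {"delta_pos": [-0.1, -2.6, 0], "turn": -0.045, "jaw": -1}
    - {"delta_pos": [0, 0, 0], "turn": 0, "jaw": -1}
    - {"delta_pos": [0, 0, 0], "turn": 0, "jaw": -1}

```text
time: 4.58
tool_pos: [0.6149, 0.1229, 0.2373]
tcp_rot: [2.195, 2.242, 0.01]
wrist_force: [4.3, 4.8, -1.4]
width: 0.195
grip_force: 50.5
```

```bash
cat > st.py <<'E'
from h import *
np.set_printoptions(precision=4,suppress=True)
s=bot.read_state(); p=s['tool_pos'][:2]-np.array([.6165,.0645]); r=s['tcp_rot']
print(s['time'],s['tool_pos'],s['wrist_force'],s['torque'],np.hypot(*p),np.degrees(np.arctan2(p[1],p[0]))-92.25, 2*np.degrees(np.arctan2(r[1],r[0]))%180)
E
python3 st.py
```

```text
4.5833 [0.6149 0.1229 0.2373] [ 4.2884  4.8239 -1.4379] [ 0.6307 -0.39    0.2639] 0.058371950413487875 -0.6975975787697735 91.23285617801557
```

>>> drive_tool:
  increments:
    - {"delta_pos": [0, 0, 0], "turn": 0, "jaw": 0.3}
    - {"delta_pos": [0, 0, 0], "turn": 0, "jaw": 0.3}
    - {"delta_pos": [0, 0, -30], "turn": 0, "jaw": 0.3}
    - {"delta_pos": [0, 0, -35], "turn": 0, "jaw": 1}
    - {"delta_pos": [0, 0, -35], "turn": 0.12, "jaw": 1}
    - {"delta_pos": [0, 0, -35], "turn": 0.12, "jaw": 1}
    - {"delta_pos": [0, 0, 0], "turn": 0.12, "jaw": 1}
    - {"delta_pos": [0, 0, 0], "turn": 0.12, "jaw": 1}

```text
time: 5.25
tool_pos: [0.6139, 0.1218, 0.3749]
tcp_rot: [2.67, 1.648, 0.011]
wrist_force: [0.2, -1.3, -0.0]
width: 0.998
grip_force: 0.0
```

>>> drive_tool:
  increments:
    - {"delta_pos": [0, 0, 0], "turn": 0.12, "jaw": 1}
    - {"delta_pos": [0, 0, 0], "turn": 0.12, "jaw": 1}
    - {"delta_pos": [0, 0, 0], "turn": 0.12, "jaw": 1}
    - {"delta_pos": [0, 0, 0], "turn": 0.12, "jaw": 1}
    - {"delta_pos": [0, 0, 0], "turn": 0.12, "jaw": 1}
    - {"delta_pos": [0, 0, 0], "turn": 0.12, "jaw": 1}
    - {"delta_pos": [0, 0, 0], "turn": 0.12, "jaw": 1}
    - {"delta_pos": [0, 0, 0], "turn": 0.12, "jaw": 1}

```text
time: 5.92
tool_pos: [0.6126, 0.1216, 0.3703]
tcp_rot: [3.132, 0.23, 0.0]
wrist_force: [0.4, 0.3, -0.5]
width: 0.998
grip_force: 0.0
```

```bash
python3 st.py
```

```text
5.9167 [0.6126 0.1216 0.3703] [ 0.364   0.3097 -0.5338] [ 0.0258  0.022  -0.0194] 0.05727219497803314 1.6331290674249601 8.382712646301995
```

>>> drive_tool:
  increments:
    - {"delta_pos": [0, 0, 0], "turn": 0.107, "jaw": 1}
    - {"delta_pos": [-26, 17, 0], "turn": 0, "jaw": 1}
    - {"delta_pos": [-26, 17, 0], "turn": 0, "jaw": 1}
    - {"delta_pos": [-26, 17, 0], "turn": 0, "jaw": 1}
    - {"delta_pos": [0, 0, 0], "turn": 0, "jaw": 1}
    - {"delta_pos": [0, 0, 0], "turn": 0, "jaw": 1}

```text
time: 6.42
tool_pos: [0.5361, 0.0665, 0.3701]
tcp_rot: [3.14, 0.069, 0.0]
wrist_force: [0.3, -0.0, 0.4]
width: 1.001
grip_force: 0.0
```

```bash
python3 st.py; python3 - <<'E'
from h import *
snap('wrist','w3'); im=cv2.imread('pics/w3.png'); cv2.imwrite('pics/w3b.png',cv2.resize(im,(800,600),interpolation=cv2.INTER_CUBIC))
snap('side','s3'); snap('top','t3')
E
```

```text
6.4167 [0.5361 0.0665 0.3701] [ 0.2563 -0.0331  0.43  ] [ 0.0147 -0.0305  0.0357] 0.08046162780045725 86.32583185815179 2.532257178829758
```

View pics/w3b.png

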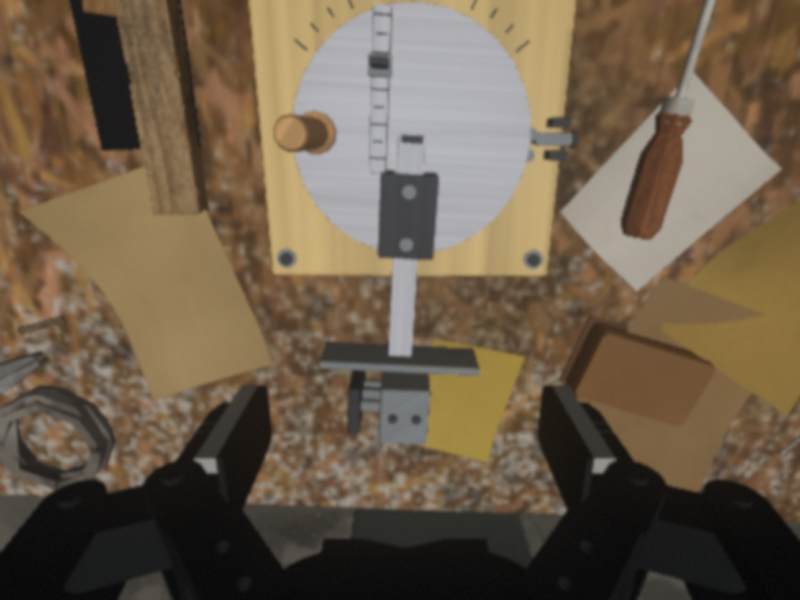

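```bash
python3 - <<'E'
from h import *
np.set_printoptions(precision=4,suppress=True)
im=cv2.imread('pics/w3.png'); cv2.imwrite('pics/w3c.png',cv2.resize(im[60:130,310:390],None,fx=8,fy=8,interpolation=cv2.INTER_CUBIC))
k=.64;f='w3';C=np.array([.6165,.0645])
for n,u,v,z in [('post',291,133,.098),('plateL',324,350,.06),('plateR',478,357,.06),('screwL',286,258,.012),('screwR',533,259,.012),('pin',531,138,.028)]:
    p=onz(f,u*k,v*k,z)[:2]; q=p-C; print(n,p,np.hypot(*q),np.degrees(np.arctan2(q[1],q[0])))
E
```

```text
post [0.6168 0.1237] 0.05915122003899585 89.67299664120269
plateL [0.483  0.1152] 0.14281846134436676 159.20089432128216
plateR [0.4823 0.0145] 0.1431869512182332 -159.55221020355776
screwL [0.5308 0.1495] 0.12069547427811783 135.24189686052142
screwR [ 0.5378 -0.0269] 0.12060358970351635 -130.7420448214312
pin [ 0.6196 -0.0106] 0.0752007784531759 -87.65214310138481
```

View pics/w3c.png

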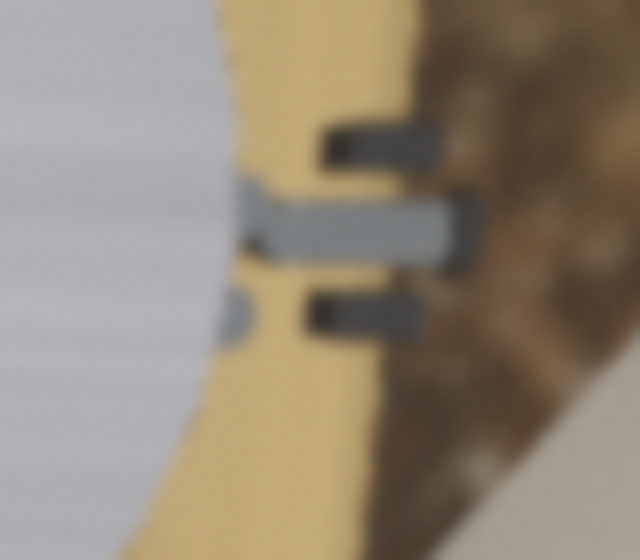

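The crop shows the pin at y≈232 pressed on the flank of the upper tooth, with the gap's middle at about y≈258. The disc is still about 2.6° short of the notch, so I'll grip the post again and push it on.

>>> drive_tool:
  increments:
    - {"delta_pos": [28, -18, 0], "turn": 0, "jaw": -0.1}
    - {"delta_pos": [28, -18, 0], "turn": 0, "jaw": -0.1}
    - {"delta_pos": [27, -18, 0], "turn": 0, "jaw": -0.1}
    - {"delta_pos": [0, 0, 0], "turn": 0, "jaw": -0.1}
    - {"delta_pos": [0, 0, 34], "turn": 0, "jaw": -0.1}
    - {"delta_pos": [0, 0, 34], "turn": 0, "jaw": -0.1}
    - {"delta_pos": [0, 0, 34], "turn": 0, "jaw": -0.1}
    - {"delta_pos": [0, 0, 33], "turn": 0, "jaw": -0.1}

```text
time: 7.23
tool_pos: [0.618, 0.126, 0.2333]
tcp_rot: [3.141, 0.075, 0.001]
wrist_force: [0.6, -0.8, -0.1]
width: 0.456
grip_force: 0.0
```

>>> drive_tool:
  increments:
    - {"delta_pos": [0, 0, 0], "turn": 0, "jaw": -1}
    - {"delta_pos": [0, 0, 0], "turn": 0, "jaw": -1}
    - {"delta_pos": [0, 0, 0], "turn": 0, "jaw": -1}
    - {"delta_pos": [0, 0, 0], "turn": 0, "jaw": -1}
  grip_force: 60

```text
time: 7.57
tool_pos: [0.6155, 0.1256, 0.2314]
tcp_rot: [-3.141, -0.073, 0.01]
wrist_force: [1.8, 2.7, -27.4]
width: 0.195
grip_force: 59.0
```

```bash
python3 st.py
```

```text
7.5667 [0.6155 0.1256 0.2314] [  1.7837   2.6791 -27.4166] [ 0.483  -0.1417 -0.0042] 0.06113591828452001 -1.345341806618805 2.6723855734462063
```

>>> drive_tool:
  increments:
    - {"delta_pos": [-1.5, 0, 3], "turn": 0, "jaw": -1}
    - {"delta_pos": [-1.5, 0, 0], "turn": 0, "jaw": -1}
    - {"delta_pos": [-1, 0, 0], "turn": 0, "jaw": -1}
    - {"delta_pos": [0, 0, 0], "turn": 0, "jaw": -1}

```text
time: 7.9
tool_pos: [0.6136, 0.1255, 0.2314]
tcp_rot: [-3.14, -0.074, -0.002]
wrist_force: [4.0, 3.3, -23.1]
width: 0.194
grip_force: 59.4
```

```bash
python3 st.py
```

```text
7.9 [0.6136 0.1255 0.2314] [  4.0139   3.3104 -23.1335] [ 0.6208 -0.1781  0.1483] 0.06108682093023191 0.48598911808475975 2.709832142240373
```

>>> drive_tool:
  increments:
    - {"delta_pos": [-1, 0, 0], "turn": 0, "jaw": -1}
    - {"delta_pos": [-0.7, 0, 0], "turn": 0, "jaw": -1}
    - {"delta_pos": [0, 0, 0], "turn": 0, "jaw": -1}
    - {"delta_pos": [0, 0, 0], "turn": 0, "jaw": -1}

```text
time: 8.23
tool_pos: [0.6126, 0.1255, 0.2314]
tcp_rot: [-3.14, -0.075, -0.005]
wrist_force: [6.4, 4.2, -25.5]
width: 0.199
grip_force: 59.2
```

```bash
python3 st.py; python3 - <<'E'
from h import *
snap('wrist','w4'); im=cv2.imread('pics/w4.png'); cv2.imwrite('pics/w4b.png',cv2.resize(im,(800,600),interpolation=cv2.INTER_CUBIC))
E
```

```text
8.2333 [0.6126 0.1255 0.2314] [  6.4325   4.2018 -25.4576] [ 0.5864 -0.6247  0.4117] 0.06112782896548832 1.450645815176273 2.747407143926864
```

View pics/w4b.png

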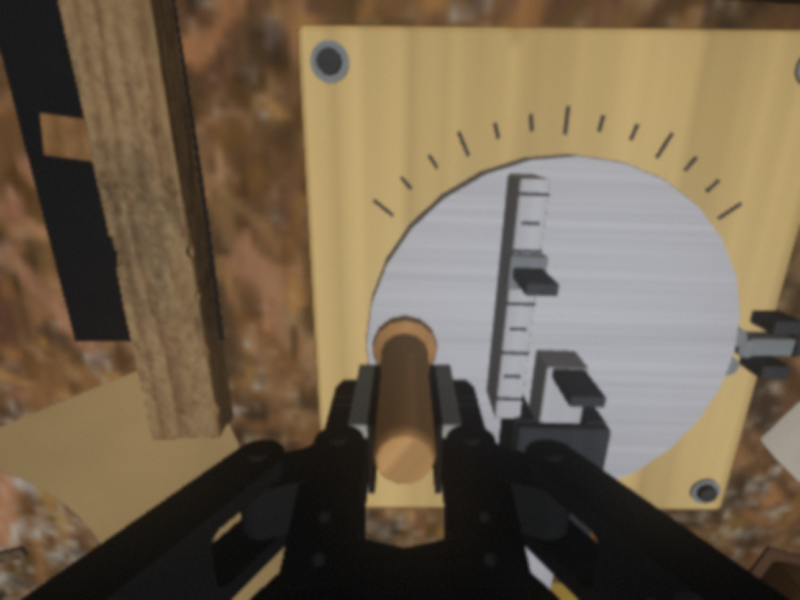

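The close view shows the rail's foot edge running (488,405)–(508,180), the mark blade at about (535,281), the pointer blade at (579,387), the pin at (742,344) and the lower tooth at (733,366).

```bash
python3 - <<'E'
from h import *
np.set_printoptions(precision=4,suppress=True)
k=.64;f='w4'
def line(n,a,b,z):
    p=onz(f,a[0]*k,a[1]*k,z)[:2];q=onz(f,b[0]*k,b[1]*k,z)[:2];d=q-p;print(n,p,q,np.degrees(np.arctan2(d[1],d[0])))
line('rail foot',(488,405),(508,180),.025)
line('board left',(316,480),(302,40),.012)
line('board top',(302,27),(800,27),.012)
im=cv2.imread('pics/w4.png')
a=im[185:255,440:512]; cv2.imwrite('pics/w4c.png',cv2.resize(np.hstack([a]),None,fx=8,fy=8,interpolation=cv2.INTER_CUBIC))
for n,u,v,z in [('post base',405,333,.036),('mark',537,283,.06),('ptr',581,388,.06),('tooth',733,366,.022),('pin',740,344,.028)]:
    p=onz(f,u*k,v*k,z)[:2]; q=p-[.6165,.0645]; print(n,p,np.hypot(*q),np.degrees(np.arctan2(q[1],q[0])))
E
```

```text
rail foot [0.5883 0.0875] [0.6822 0.09  ] 1.5355957067152999
board left [0.5345 0.1638] [0.7263 0.1665] 0.8166673100927683
board top [0.7304 0.1664] [ 0.7388 -0.01  ] -87.27548942899206
post base [0.6247 0.1248] 0.060832825501053484 82.2079547115285
mark [0.6541 0.0849] 0.042802108679575776 28.47104579997056
ptr [0.6179 0.065 ] 0.0014521890347311396 18.771307936470777
tooth [ 0.6102 -0.0144] 0.079128483749687 -94.57704579380984
pin [ 0.6229 -0.0097] 0.07452009191495902 -85.06021866127189
```

View pics/w4c.png

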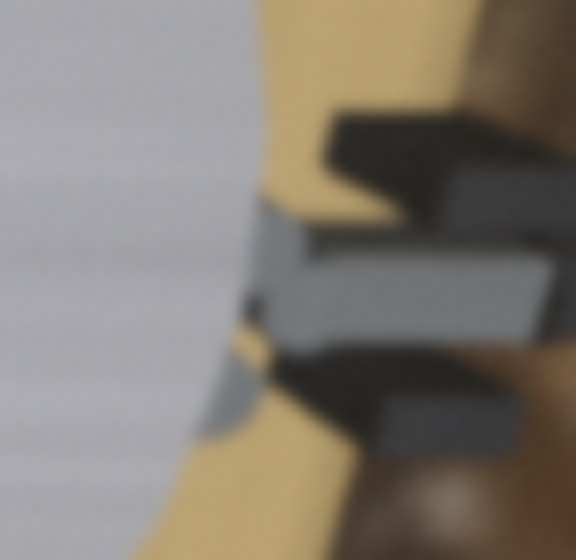

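>>> drive_tool:
  increments:
    - {"delta_pos": [0, 0, 0], "turn": 0, "jaw": 0}
    - {"delta_pos": [0, 0, 0], "turn": 0, "jaw": 0}
    - {"delta_pos": [0, 0, -34], "turn": 0, "jaw": 0}
    - {"delta_pos": [0, 0, -34], "turn": 0, "jaw": 0.2}
    - {"delta_pos": [0, 0, -34], "turn": 0, "jaw": 1}
    - {"delta_pos": [-26, 18, -34], "turn": 0.008, "jaw": 1}
    - {"delta_pos": [-26, 18, 0], "turn": 0, "jaw": 1}
    - {"delta_pos": [-26, 18, 0], "turn": 0, "jaw": 1}

```text
time: 8.95
tool_pos: [0.5405, 0.0695, 0.3725]
tcp_rot: [-3.141, -0.062, -0.024]
wrist_force: [0.2, 0.3, -1.2]
width: 0.999
grip_force: 0.0
```

>>> drive_tool:
  increments:
    - {"delta_pos": [0, 0, 0], "turn": 0, "jaw": 1}
    - {"delta_pos": [0, 0, 0], "turn": 0, "jaw": 1}
    - {"delta_pos": [0, 0, 0], "turn": 0, "jaw": 1}

```text
time: 9.2
tool_pos: [0.5397, 0.0698, 0.3675]
tcp_rot: [-3.141, -0.06, -0.011]
wrist_force: [1.2, -0.0, 0.3]
width: 1.0
grip_force: 0.0
```

```bash
python3 st.py; python3 - <<'E'
from h import *
snap('wrist','w5'); im=cv2.imread('pics/w5.png'); cv2.imwrite('pics/w5b.png',np.vstack([cv2.resize(im[0:210,180:380],(800,840),interpolation=cv2.INTER_CUBIC)])[:600])
cv2.imwrite('pics/w5d.png',np.hstack([cv2.resize(im[:130,210:360],(600,520),interpolation=cv2.INTER_CUBIC),cv2.resize(im[200:330,190:240],(200,520),interpolation=cv2.INTER_CUBIC)]))
np.set_printoptions(precision=3,suppress=True)
# lines along plate: subpixel top edge by gradient
g=cv2.cvtColor(im,cv2.COLOR_BGR2GRAY).astype(float)
print('bg plate cols', [int(np.argmin(np.diff(g[205:235,c])))+205 for c in range(208,306,8)])
hsv=cv2.cvtColor(im,cv2.COLOR_BGR2HSV); m=((hsv[...,0]>5)&(hsv[...,0]<18)&(hsv[...,1]>90)).astype(np.uint8)*255
m[:60]=0;m[110:]=0;m[:,:170]=0;m[:,220:]=0
n,l,st,ce=cv2.connectedComponentsWithStats(m);print(st[1:],ce[1:])
E
```

```text
9.2 [0.5397 0.0698 0.3675] [ 1.2367 -0.0183  0.3301] [ 0.0017 -0.0382 -0.015 ] 0.07694646203552602 83.78294561816853 2.1867705449618597
bg plate cols [221, 225, 225, 225, 217, 225, 233, 233, 226, 226, 227, 227, 227]
[[179  81  38  26 765]
 [170 104   1   6   6]] [[198.08   93.801]
 [170.    106.5  ]]
```

View pics/w5b.png

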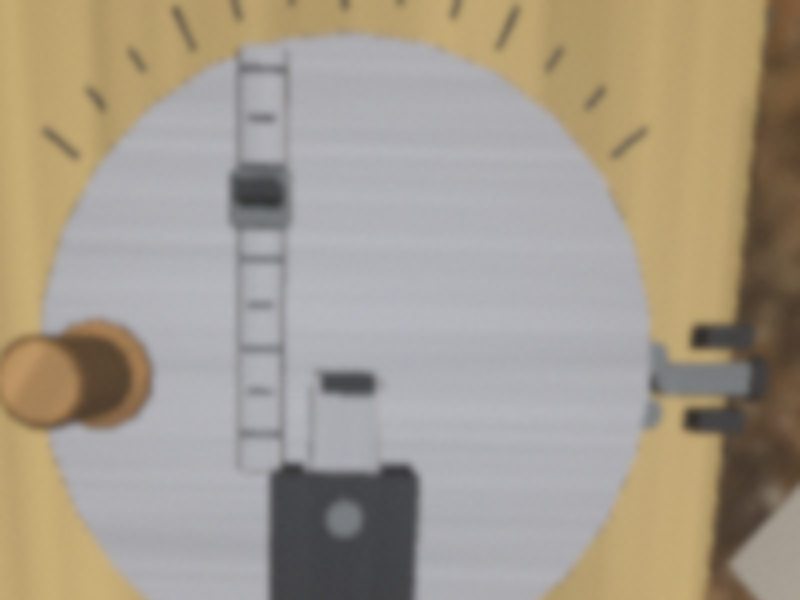

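The pin at (700,380) now sits between the teeth, at y=357 and y=412. Next I'll check the angle numerically.

```bash
cat > an.py <<'E'
from h import *
np.set_printoptions(precision=4,suppress=True)
C=np.array([.6165,.0645])
def edge(f,pts,z,vert,w=4):
    """refine edge between two px points by max gradient across; return direction deg on plane z"""
    g=cv2.GaussianBlur(cv2.cvtColor(cv2.imread(f'pics/{f}.png'),cv2.COLOR_BGR2GRAY).astype(float),(0,0),.7)
    (u0,v0),(u1,v1)=pts; W=[]
    for t in np.linspace(0,1,40):
        u,v=u0+t*(u1-u0),v0+t*(v1-v0)
        s=np.arange(-w,w+.1,.25).astype(np.float32)
        mu,mv=(np.full_like(s,u),(v+s).astype(np.float32)) if not vert else ((u+s).astype(np.float32),np.full_like(s,v))
        r=cv2.remap(g.astype(np.float32),mu[None],mv[None],cv2.INTER_LINEAR)[0]
        gr=abs(np.gradient(r)); i=gr.argmax(); W.append(onz(f,mu[i],mv[i],z)[:2])
    W=np.array(W,np.float32); l=cv2.fitLine(W,cv2.DIST_HUBER,0,.001,.001).ravel()
    return np.degrees(np.arctan2(l[1],l[0])), l[2:], np.std((W-l[2:])@[-l[1],l[0]])
E
python3 - <<'E'
from an import *
q=lambda u,v:(180+u/4,v/4)
print('post',(lambda p:(p,np.hypot(*p),np.degrees(np.arctan2(p[1],p[0]))-92.25))(onz('w5',*q(42,382),.098)[:2]-C))
for n,a,b in [('railL',(238,440),(239,240)),('railR',(285,440),(286,240))]:
    print(n,edge('w5',(q(*a),q(*b)),.035,True,2))
print('board edge',edge('w5',((180,174.5),(345,174.5)),.012,False,5))
print('plate',edge('w5',((212,225),(240,226)),.06,False,4),edge('w5',((270,226),(302,227)),.06,False,4))
print('leg',edge('w5',((252,170),(250,218)),.04,True,3),edge('w5',((265,170),(264,218)),.04,True,3))
print('mark/ptr', onz('w5',*q(260,190),.05)-onz('w5',*q(348,382),.05))
im=cv2.imread('pics/w5.png'); cv2.imwrite('pics/w5e.png',cv2.resize(im[160:260,190:320],(780,600),interpolation=cv2.INTER_CUBIC))
E
```

```text
post (array([-0.0012,  0.0589]), np.float64(0.058902458016409885), np.float64(-1.0546977526070833))
railL (np.float32(0.9179968), array([0.6276, 0.0913], dtype=float32), np.float32(0.00033745577))
railR (np.float32(1.5616922), array([0.6202, 0.0788], dtype=float32), np.float32(0.00026313038))
board edge (np.float32(-88.381035), array([0.5247, 0.0787], dtype=float32), np.float32(0.0039860373))
plate (np.float32(89.95071), array([0.4894, 0.0995], dtype=float32), np.float32(0.0008303946)) (np.float32(89.0846), array([0.49  , 0.0419], dtype=float32), np.float32(0.0003152515))
leg (np.float32(-6.2887197), array([0.516 , 0.0743], dtype=float32), np.float32(0.002594942)) (np.float32(-3.6227467), array([0.5169, 0.0601], dtype=float32), np.float32(0.0019521569))
mark/ptr [0.0391 0.0209 0.    ]
```

View pics/w5e.png

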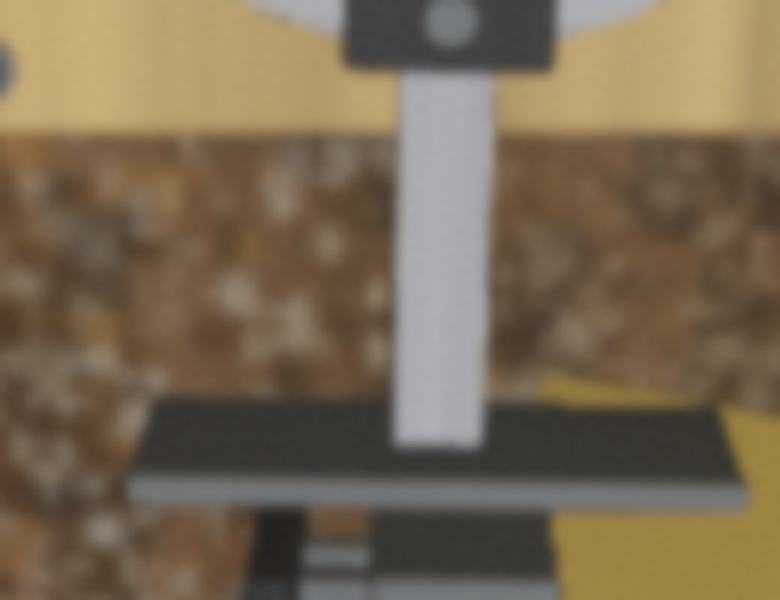

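No more picture views are needed; I'll work from numbers. The disc is about -0.9°, at the edge of the play. I'll nudge it centred by pushing the cross plate's +y end with shut fingers, which keeps them clear of the lever.

>>> drive_tool:
  increments:
    - {"delta_pos": [-22, -26, 0], "turn": 0, "jaw": -1}
    - {"delta_pos": [-22, -26, 0], "turn": 0, "jaw": -1}
    - {"delta_pos": [-22, -26, 0], "turn": 0, "jaw": -1}
    - {"delta_pos": [0, 0, 38], "turn": 0, "jaw": -1}
    - {"delta_pos": [0, 0, 38], "turn": 0, "jaw": -1}
    - {"delta_pos": [0, 0, 38], "turn": 0, "jaw": -1}
    - {"delta_pos": [0, 0, 38], "turn": 0, "jaw": -1}
    - {"delta_pos": [0, 0, 0], "turn": 0, "jaw": -1}

```text
time: 9.92
tool_pos: [0.4664, 0.1451, 0.2053]
tcp_rot: [3.138, 0.063, -0.02]
wrist_force: [-1.5, -0.3, -1.3]
width: 0.001
grip_force: 0.0
```

>>> drive_tool:
  increments:
    - {"delta_pos": [0, 0, 0], "turn": 0, "jaw": -1}
    - {"delta_pos": [0, 0, 0], "turn": 0, "jaw": -1}

```text
time: 10.08
tool_pos: [0.4714, 0.146, 0.2139]
tcp_rot: [-3.14, -0.062, -0.004]
wrist_force: [0.6, -0.3, 0.8]
width: -0.003
grip_force: 0.0
```

Now approach in -y (tool +y).

>>> drive_tool:
  increments:
    - {"delta_pos": [0, 8, 0], "turn": 0, "jaw": -1}
    - {"delta_pos": [0, 5, 0], "turn": 0, "jaw": -1}
    - {"delta_pos": [0, 2, 0], "turn": 0, "jaw": -1}
    - {"delta_pos": [0, 0, 0], "turn": 0, "jaw": -1}
    - {"delta_pos": [0, 0, 0], "turn": 0, "jaw": -1}

```text
time: 10.5
tool_pos: [0.4707, 0.13, 0.2132]
tcp_rot: [-3.141, -0.06, -0.003]
wrist_force: [-0.2, 0.1, -0.0]
width: 0.0
grip_force: 0.0
```

>>> drive_tool:
  increments:
    - {"delta_pos": [0, 2, 0], "turn": 0, "jaw": -1}
    - {"delta_pos": [0, 1, 0], "turn": 0, "jaw": -1}
    - {"delta_pos": [0, 0, 0], "turn": 0, "jaw": -1}

```text
time: 10.75
tool_pos: [0.4704, 0.1274, 0.2124]
tcp_rot: [-3.141, -0.061, -0.0]
wrist_force: [-1.0, 1.9, 1.1]
width: -0.003
grip_force: 1.0
```

>>> drive_tool:
  increments:
    - {"delta_pos": [0, 1.5, 0], "turn": 0, "jaw": -1}
    - {"delta_pos": [0, 1.5, 0], "turn": 0, "jaw": -1}
    - {"delta_pos": [0, 0, 0], "turn": 0, "jaw": -1}
    - {"delta_pos": [0, 0, 0], "turn": 0, "jaw": -1}

```text
time: 11.08
tool_pos: [0.4702, 0.1246, 0.2121]
tcp_rot: [-3.14, -0.06, 0.002]
wrist_force: [-2.5, 4.4, 2.9]
width: 0.0
grip_force: 2.3
```

```bash
python3 st.py
```

```text
11.0833 [0.4702 0.1246 0.2121] [-2.4604  4.356   2.889 ] [ 0.664   0.3877 -0.0332] 0.15822458070327125 65.4078108792481 2.203834146621034
```

>>> drive_tool:
  increments:
    - {"delta_pos": [0, -12, 0], "turn": 0, "jaw": -1}
    - {"delta_pos": [0, 0, -38], "turn": 0, "jaw": -1}
    - {"delta_pos": [0, 0, -38], "turn": 0, "jaw": 0}
    - {"delta_pos": [0, 0, -38], "turn": 0, "jaw": 1}
    - {"delta_pos": [0, 0, -38], "turn": 0, "jaw": 1}
    - {"delta_pos": [22, 22, 0], "turn": 0, "jaw": 1}
    - {"delta_pos": [22, 22, 0], "turn": 0, "jaw": 1}
    - {"delta_pos": [22, 22, 0], "turn": 0, "jaw": 1}

```text
time: 11.75
tool_pos: [0.5395, 0.0729, 0.3657]
tcp_rot: [3.14, 0.064, 0.005]
wrist_force: [0.0, -0.6, -0.1]
width: 0.846
grip_force: 0.0
```

>>> drive_tool:
  increments:
    - {"delta_pos": [0, 0, 0], "turn": 0, "jaw": 1}
    - {"delta_pos": [0, 0, 0], "turn": 0, "jaw": 1}
    - {"delta_pos": [0, 0, 0], "turn": 0, "jaw": 1}

```text
time: 12.0
tool_pos: [0.5382, 0.0731, 0.3634]
tcp_rot: [3.141, 0.06, -0.003]
wrist_force: [0.3, -0.2, -0.5]
width: 1.001
grip_force: 0.0
```

```bash
python3 st.py; python3 - <<'E'
from h import *
snap('wrist','w6')
C=np.array([.6165,.0645])
from an import edge
for f in ['w3','w5','w6']:
    im=cv2.imread(f'pics/{f}.png'); hsv=cv2.cvtColor(im,cv2.COLOR_BGR2HSV).astype(int); g=im.mean(2)
    # plate dark top face: dark, low saturation region; min-area rectangle of light strip = use dark mask lower boundary
    m=((g<75)&(hsv[...,1]<70)).astype(np.uint8)*255; m[:205]=0; m[248:]=0; m[:,:200]=0; m[:,318:]=0
    n,l,st,ce=cv2.connectedComponentsWithStats(m); i=1+st[1:,4].argmax(); mm=l==i
    cols=[c for c in range(205,315) if mm[:,c].sum()>4 and not 228<c<286]
    low=[]
    for c in cols:
        r0=np.nonzero(mm[:,c])[0].max(); w=g[r0-2:r0+5,c]; d=np.diff(w); 
        low.append(r0-2+ (np.clip(d,0,None)*(np.arange(len(d))+.5)).sum()/max(np.clip(d,0,None).sum(),1))
    top=[]
    for c in cols: top.append(np.nonzero(mm[:,c])[0].min())
    print(f,st[i],'strip tilt deg',np.degrees(np.arctan(np.polyfit(cols,low,1)[0])),'top',np.degrees(np.arctan(np.polyfit(cols,top,1)[0])))
    # post top: bright orange cap
    cap=((hsv[...,0]>8)&(hsv[...,0]<18)&(hsv[...,1]>90)&(hsv[...,2]>150)).astype(np.uint8)*255; cap[:65]=0;cap[112:]=0;cap[:,:165]=0;cap[:,225:]=0
    n,l,st,ce=cv2.connectedComponentsWithStats(cap); i=1+st[1:,4].argmax(); print(' cap',st[i],ce[i])
    # board front edge tilt: saturation/brightness drop
    b=cv2.inRange(hsv.astype(np.uint8),(15,60,140),(30,160,255)); b[:140]=0;b[200:]=0
    cs=[c for c in list(range(195,235))+list(range(290,330))]; r=[np.nonzero(b[:,c])[0].max() if b[:,c].any() else 0 for c in cs]
    print(' board tilt',np.degrees(np.arctan(np.polyfit(cs,r,1)[0])), 'yaw',)
E
```

```text
12.0 [0.5382 0.0731 0.3634] [ 0.3267 -0.1963 -0.4968] [-0.0105 -0.0331  0.0236] 0.07876057560242983 81.44684112075223 2.19803780659984
w3 [205 219 100  16 997] strip tilt deg 2.548348246028739 top 3.479414718234599
 cap [175  73  20  22 321] [184.7726  84.2461]
 board tilt -0.9425558230147996 yaw
w5 [ 211  226  102   14 1044] strip tilt deg 0.9232408823192592 top 1.4322700688276426
 cap [179  84  20  21 310] [188.6581  94.7613]
 board tilt -0.7654567628133446 yaw
w6 [ 220  224   98   15 1061] strip tilt deg -1.2287741906651128 top -2.2008650210470138
 cap [182  83  20  21 326] [191.5736  93.3436]
 board tilt -0.8349798142087511 yaw
```

```bash
python3 - <<'E'
from h import *
np.set_printoptions(linewidth=250,precision=4,suppress=True)
im=cv2.imread('pics/w5.png').mean(2).astype(int)
print('w5 mark rows36-60, cols236-254\n',np.c_[np.arange(38,60),im[38:60,236:254]])
print('w5 ptr\n',np.c_[np.arange(88,104),im[88:104,257:278]])
im=cv2.imread('pics/w4.png').mean(2).astype(int)
print('w4 mark\n',np.c_[np.arange(160,194,2),im[160:194:2,322:362:2]])
print('w4 ptr\n',np.c_[np.arange(222,266,2),im[222:266:2,340:392:2]])
E
```

```text
w5 mark rows36-60, cols236-254
 [[ 38 177 175 167 150 153 163 169 172 175 176 178 177 177 174 169 161 168 176]
 [ 39 175 173 163 146 148 157 160 164 168 169 171 171 169 168 163 157 165 173]
 [ 40 175 171 160 141 134 136 139 141 144 145 146 149 149 149 147 149 161 172]
 [ 41 173 169 153 130 115 113 111 111 112 113 114 119 120 121 124 138 158 171]
 [ 42 171 159 137 121 109 105 104 102 102 102 101 103 104 107 114 130 152 168]
 [ 43 167 144 118 107 105 105 102 101  99  98  97  99 101 107 114 126 143 164]
 [ 44 163 133 102  92  91  92  90  87  87  86  85  87  90 101 112 125 141 161]
 [ 45 163 131  95  78  77  77  76  75  73  73  74  73  77  88 104 121 141 162]
 [ 46 163 132  94  74  71  69  70  68  69  68  69  69  71  77  93 115 139 164]
 [ 47 166 131  94  74  69  69  68  67  67  66  68  68  67  72  87 110 137 164]
 [ 48 165 132  92  72  66  64  63  63  63  62  63  65  66  68  82 106 137 163]
 [ 49 165 132  93  71  61  58  57  58  58  57  57  57  58  63  79 107 136 163]
 [ 50 164 134 102  79  66  59  59  58  58  58  56  54  56  64  83 109 134 161]
 [ 51 163 137 112  98  87  80  80  79  79
[... 5375 characters left out ...]
  45  46  47  45  56 122 164 167]
 [254  73  60  61  81 146 166 165 165 164 163 128  56  44  55  57  58  57  57  58  58  57  57  56  82 151 170]
 [256  68  60  59  89 152 166 163 163 164 164 155  99  51  60  64  62  63  64  63  65  63  64  64  81 150 171]
 [258  64  59  61 101 157 165 165 164 164 163 162 144  82  67  68  69  66  62  64  63  64  67  68  96 160 169]
 [260  60  59  63 111 159 165 164 164 164 163 164 162 144 127 125 122  98  57  53  54  71 107 111 132 163 167]
 [262  55  58  64 121 162 166 165 163 163 163 164 165 164 162 161 157 109  46  41  42  59 121 158 165 167 167]
 [264  51  59  68 128 164 165 163 164 163 163 164 165 164 163 162 157 100  42  40  41  42  71 144 164 165 167]]
```

```bash
python3 - <<'E'
from h import *
np.set_printoptions(precision=4,suppress=True)
m,e1=tri('w4',(347,185),'w5',(244.3,46)); p,e2=tri('w4',(375.5,256.7),'w5',(266.8,95.4))
print('mark',m,e1,'ptr',p,e2)
for f,a,b in [('w4',(347,185),(375.5,256.7)),('w5',(244.3,46),(266.8,95.4))]:
  for z in [.05,.055,.06]:
    d=(onz(f,*a,z)-onz(f,*b,z))[:2]
    for th in [1.35,2.0]:
        c,s=np.cos(np.radians(th)),np.sin(np.radians(th)); print(f,z,th,d[0]*c+d[1]*s,-d[0]*s+d[1]*c)
E
```

```text
mark [0.6545 0.0851 0.0668] 0.00035809229527986454 ptr [0.6166 0.0649 0.066 ] 0.00030691118801602066
w4 0.05 1.35 0.04257453963375298 0.021309974922754864
w4 0.05 2.0 0.04281354878442989 0.020825621160428482
w4 0.055 1.35 0.04116368909890592 0.02060379724529833
w4 0.055 2.0 0.041394777877666496 0.020135494173607993
w4 0.06 1.35 0.039752838564058965 0.019897619567841796
w4 0.06 2.0 0.03997600697090321 0.0194453671867875
w5 0.05 1.35 0.040712527801477584 0.020440078140441836
w5 0.05 2.0 0.04094178831786177 0.019976903756810035
w5 0.055 1.35 0.04000395297670689 0.020084331996225814
w5 0.055 2.0 0.04022922336427825 0.019629218858737224
w5 0.06 1.35 0.03929537815193631 0.019728585852009792
w5 0.06 2.0 0.03951665841069484 0.019281533960664416
```

The pointer and mark tips both triangulate to z ≈ 0.066, so the gap along the leg is 38.4 mm, within the stated 26–50. Going over the head with the jaw open.

>>> drive_tool:
  increments:
    - {"delta_pos": [-31, 4, 0], "turn": 0, "jaw": 1}
    - {"delta_pos": [-31, 4, 0], "turn": 0, "jaw": 1}
    - {"delta_pos": [-31, 4, 0], "turn": 0, "jaw": 1}
    - {"delta_pos": [0, 0, 0], "turn": 0, "jaw": 1}
    - {"delta_pos": [0, 0, 25], "turn": 0, "jaw": 1}
    - {"delta_pos": [0, 0, 25], "turn": 0, "jaw": 1}
    - {"delta_pos": [0, 0, 0], "turn": 0, "jaw": 1}
    - {"delta_pos": [0, 0, 0], "turn": 0, "jaw": 1}

```text
time: 12.72
tool_pos: [0.445, 0.0579, 0.313]
tcp_rot: [3.141, 0.063, -0.006]
wrist_force: [-0.0, 0.7, 0.1]
width: 1.003
grip_force: 0.0
```

>>> drive_tool:
  increments:
    - {"delta_pos": [0, 0, 28], "turn": 0, "jaw": 1}
    - {"delta_pos": [0, 0, 28], "turn": 0, "jaw": 1}
    - {"delta_pos": [0, 0, 28], "turn": 0, "jaw": 1}
    - {"delta_pos": [0, 0, 26], "turn": 0, "jaw": 1}
    - {"delta_pos": [0, 0, 0], "turn": 0, "jaw": 1}
    - {"delta_pos": [0, 0, 0], "turn": 0, "jaw": 1}
    - {"delta_pos": [0, 0, 0], "turn": 0, "jaw": 1}

```text
time: 13.3
tool_pos: [0.4476, 0.0576, 0.2062]
tcp_rot: [-3.141, -0.061, -0.004]
wrist_force: [0.1, 0.7, 0.2]
width: 0.996
grip_force: 0.0
```

```bash
python3 st.py; python3 - <<'E'
from h import *
snap('wrist','w7'); snap('top','t7'); snap('side','s7')
E
```

```text
13.3 [0.4476 0.0576 0.2062] [0.1398 0.6772 0.1599] [ 0.0041  0.0202 -0.0321] 0.1690831309044802 -269.91454072056285 2.2390433881270724
```

>>> drive_tool:
  increments:
    - {"delta_pos": [4, 0, 4], "turn": 0, "jaw": 1}
    - {"delta_pos": [4, 0, 0], "turn": 0, "jaw": 1}
    - {"delta_pos": [3, 0, 0], "turn": 0, "jaw": 1}
    - {"delta_pos": [3, 0, 0], "turn": 0, "jaw": 1}
    - {"delta_pos": [2, 0, 0], "turn": 0, "jaw": 1}
    - {"delta_pos": [0, 0, 0], "turn": 0, "jaw": 1}
    - {"delta_pos": [0, 0, 0], "turn": 0, "jaw": 1}

```text
time: 14.03
tool_pos: [0.462, 0.058, 0.2]
tcp_rot: [-3.141, -0.061, 0.001]
wrist_force: [-3.2, 0.1, 2.4]
width: 0.998
grip_force: 1.4
```

```bash
python3 st.py; python3 - <<'E'
from h import *
snap('wrist','w8')
g7=cv2.imread('pics/w7.png').mean(2); g8=cv2.imread('pics/w8.png').mean(2)
np.set_printoptions(linewidth=250)
print('w7 col 310',g7[140:330:4,330].astype(int)); print('w8',g8[140:330:4,330].astype(int))
E
```

```text
14.0333 [0.462 0.058 0.2  ] [-3.2051  0.1368  2.4245] [0.2531 0.3454 0.1316] 0.15464728587042845 -269.83044883515225 2.223856610497876
w7 col 310 [ 84  72  75  89  91  88  87  91  95  99  97  92  88  98 105  64  53  55  55  56  57  65 127 134 124 129 130 129 129 131 129 131 130 130 129 129 131 132 132 132 133 133 133 134 134 133 132 133]
w8 [ 84  89  89  88 105 104  91  74  73  82  90  87  83  87  92  96  95  89  85  89  51  53  53  53  54  53  55  64 124 129 120 123 125 125 125 125 124 124 126 123 125 125 126 126 127 128 127 127]
```

```bash
cat > plate.py <<'E'
from h import *
C=np.array([.6165,.0645]); a=np.radians(2.25); X=np.array([np.cos(a),np.sin(a)]); Y=np.array([-X[1],X[0]])
def plate(f):
    g=cv2.GaussianBlur(cv2.imread(f'pics/{f}.png').mean(2),(0,0),1)
    P=[]
    for c in range(120,400,4):
        col=g[130:370,c]; d=np.diff(col); i=d.argmax()
        if d[i]<12 or col[max(i-10,0):max(i-4,1)].max()>80: continue
        q=onz(f,c,130+i+.5,.06)[:2]-C; P.append((q@X,q@Y))
    P=np.array(P); k=abs(P[:,0]-np.median(P[:,0]))<.006; P=P[k]; k=np.polyfit(P[:,1],P[:,0],1)
    r=P[:,0]-np.polyval(k,P[:,1]); P=P[abs(r)<.001]; k=np.polyfit(P[:,1],P[:,0],1)
    print(f,len(P),'plate inner edge x',round(k[1]*1e3,2),'mm, theta',round(-np.degrees(k[0]),2),'rms',np.std(P[:,0]-np.polyval(k,P[:,1]))*1e3,'y range',P[:,1].min(),P[:,1].max())
if __name__=='__main__':
    import sys
    for f in sys.argv[1:]: plate(f)
E
python3 plate.py w7 w8
```

```text
w7 51 plate inner edge x -142.05 mm, theta 1.21 rms 0.13312257564839286 y range -0.04906664004892769 0.048937986020732835
w8 55 plate inner edge x -135.81 mm, theta 1.17 rms 0.1506840389114723 y range -0.049640479248464896 0.04732661630065943
```

>>> drive_tool:
  increments:
    - {"delta_pos": [5, 0, 0], "turn": 0, "jaw": 1}
    - {"delta_pos": [6, 0, 0], "turn": 0, "jaw": 1}
    - {"delta_pos": [6, 0, 0], "turn": 0, "jaw": 1}
    - {"delta_pos": [6, 0, 0], "turn": 0, "jaw": 1}
    - {"delta_pos": [5, 0, 0], "turn": 0, "jaw": 1}
    - {"delta_pos": [3, 0, 0], "turn": 0, "jaw": 1}
    - {"delta_pos": [0, 0, 0], "turn": 0, "jaw": 1}
    - {"delta_pos": [0, 0, 0], "turn": 0, "jaw": 1}

```text
time: 14.75
tool_pos: [0.4931, 0.0593, 0.1998]
tcp_rot: [-3.141, -0.061, 0.001]
wrist_force: [-4.0, 3.1, -0.3]
width: 1.0
grip_force: 1.9
```

```bash
python3 st.py; python3 -c "
from h import *
snap('wrist','w9')"; python3 plate.py w9
```

```text
14.75 [0.4931 0.0593 0.1998] [-4.0033  3.0813 -0.3038] [0.4165 0.5708 0.2363] 0.1234703189892375 -269.8253601898329 2.2222064155623116
w9 36 plate inner edge x -104.7 mm, theta 1.22 rms 0.13782919321228398 y range -0.049461024126657246 0.04741827571727465
```

>>> drive_tool:
  increments:
    - {"delta_pos": [1, 0, 0], "turn": 0, "jaw": 1}
    - {"delta_pos": [0, 0, 0], "turn": 0, "jaw": 1}
    - {"delta_pos": [0, 0, 0], "turn": 0, "jaw": 1}

```text
time: 15.05
tool_pos: [0.4937, 0.0592, 0.1999]
tcp_rot: [-3.141, -0.061, 0.001]
wrist_force: [-3.9, 2.9, -0.8]
width: 0.999
grip_force: 2.0
```

```bash
python3 -c "
from h import *
for n,f in [('wrist','w10'),('top','t10'),('side','s10')]: snap(n,f)
np.set_printoptions(linewidth=250)
y=np.radians(2.25)
for f in ['t10','s10']:
    m=proj(f,[.6545,.0851,.066]).round().astype(int); print(f,'mark px',m)
    g=cv2.imread('pics/'+f+'.png').mean(2).astype(int); print(np.c_[np.arange(m[1]-8,m[1]+14),g[m[1]-8:m[1]+14,m[0]-12:m[0]+22]])
"; python3 plate.py w10
```

```text
t10 mark px [206 157]
[[149 193 193 197 200 197 197 196 171 184 195 195 204 202 204 180 203 208 212 216 221 225 227 222 221 222 221 221 216 216 214 212 209 201 175]
 [150 195 193 195 192 198 197 201 191 167 192 196 220 215 208 192 224 225 225 224 226 226 226 225 224 225 226 225 226 225 224 223 216 213 202]
 [151 196 192 194 172 186 197 201 197 186 200 187 200 187 184 183 222 226 225 225 224 225 224 224 225 224 225 224 224 223 223 223 223 225 207]
 [152 194 192 195 177 164 194 201 204 215 224 224 226 223 220 185 205 223 224 224 224 223 223 223 224 223 224 224 223 223 224 223 224 224 224]
 [153 191 192 198 194 177 198 208 217 221 223 224 224 215 217 202 205 224 223 224 222 224 223 224 223 225 225 223 225 224 223 224 225 225 225]
 [154 171 181 197 200 201 210 220 223 223 223 220 205 190 206 206 206 224 225 225 224 224 224 225 225 225 224 225 225 223 224 223 224 224 224]
 [155 165 171 196 205 217 223 225 223 225 224 224 221 224 223 201 202 226 227 226 227 221 221 226 225 224 224 224 224 224 225 225 224 224 224]
 [156 194 192 204 218 224 226 226 225 226 226 219 207 209 205 184 188 225 217
[... 4658 characters left out ...]
0 251]
 [214 235 225 194 162 156 160 163 169 169 163 155 150 144 136 128 126 129 128 121 116 149 210 235 233 229 228 222 217 215 210 204 214 224 221]
 [215 232 222 191 160 153 152 153 154 155 154 153 153 148 140 132 126 127 127 121 117 148 209 237 240 243 244 241 241 242 233 218 218 223 211]
 [216 230 222 196 163 152 151 151 151 152 153 153 153 151 144 132 127 127 127 121 116 131 171 200 216 226 236 242 247 249 239 229 240 248 240]
 [217 233 236 222 191 171 163 158 154 152 151 150 151 149 142 133 127 126 127 122 115 117 137 157 167 181 197 213 224 225 216 223 242 250 237]]
w10 38 plate inner edge x -104.14 mm, theta 1.19 rms 0.14798168778315213 y range -0.051238721171797 0.047347054870763426
```

The top view agrees: the pointer (cols 212–215) and the mark (cols 205–207) are level to about 1 mm, slightly short. One small push, then grip.

>>> drive_tool:
  increments:
    - {"delta_pos": [1, 0, 0], "turn": 0, "jaw": 1}
    - {"delta_pos": [0, 0, 0], "turn": 0, "jaw": 1}
    - {"delta_pos": [0, 0, 0], "turn": 0, "jaw": 1}

```text
time: 15.45
tool_pos: [0.4948, 0.0592, 0.2]
tcp_rot: [3.141, 0.061, -0.001]
wrist_force: [-4.0, 2.7, -1.7]
width: 0.999
grip_force: 2.1
```

```bash
python3 -c "
from h import *
for n,f in [('wrist','w11'),('top','t11')]: snap(n,f)
np.set_printoptions(linewidth=250)
for f in ['t7','t11']:
    g=cv2.imread('pics/'+f+'.png').mean(2).astype(int); print(g[155:162,202:220])
"; python3 plate.py w11; python3 st.py
```

```text
[[221 221 220 218 218 221 204 197 223 223 222 223 223 223 222 221 222 221]
 [222 222 215 202 205 201 182 185 222 224 223 223 222 222 222 223 223 223]
 [224 221 182 128 121 109 129 179 224 225 223 223 223 223 222 223 223 223]
 [223 218 161  82  69  74 112 175 222 223 222 222 221 221 223 222 222 223]
 [222 218 174  98  78  86 109 179 224 224 223 222 222 223 224 223 222 223]
 [224 221 189 153 131 135 136 172 225 225 224 223 223 224 223 224 223 223]
 [224 225 219 186 186 176 164 163 222 224 223 223 223 222 222 223 221 223]]
[[224 225 224 221 223 224 203 201 225 226 217 215 217 223 226 224 225 224]
 [226 226 220 207 211 206 184 187 226 208 158 156 159 188 228 227 226 225]
 [226 223 183 124 121 109 128 182 222 168 101 100  87 121 214 227 227 225]
 [226 220 157  81  66  70 114 180 221 179  81  62  71  95 169 220 226 225]
 [226 221 179 100  75  83 107 182 225 190 136 133 144 152 188 201 225 227]
 [226 223 192 154 133 136 138 176 223 189 218 222 222 221 216 196 226 227]
 [226 227 222 191 189 179 167 164 223 208 222 225 223 223 214 175 224 225]]
w11 37 plate inner edge x -103.08 mm, theta 1.2 rms 0.1542701488290048 y range -0.04970132133385753 0.04729119607944376
15.55 [0.4948 0.0592 0.2   ] [-5.1307  3.6841 -0.6757] [0.3309 0.6406 0.2005] 0.12185785001195579 -269.7430764748374 2.2250413149269384
```

At the mark: the wrist view reads 0.5 mm over and the top view 0.4 mm short. Now shutting the lever by gripping.

>>> drive_tool:
  increments:
    - {"delta_pos": [0, 0, 0], "turn": 0, "jaw": 0.3}
    - {"delta_pos": [0, 0, 0], "turn": 0, "jaw": 0.1}
    - {"delta_pos": [0, 0, 0], "turn": 0, "jaw": -1}
    - {"delta_pos": [0, 0, 0], "turn": 0, "jaw": -1}
    - {"delta_pos": [0, 0, 0], "turn": 0, "jaw": -1}
    - {"delta_pos": [0, 0, 0], "turn": 0, "jaw": -1}
    - {"delta_pos": [0, 0, 0], "turn": 0, "jaw": -1}
    - {"delta_pos": [0, 0, 0], "turn": 0, "jaw": -1}
  grip_force: 50

```text
time: 16.22
tool_pos: [0.4958, 0.0594, 0.2011]
tcp_rot: [-3.14, -0.061, -0.003]
wrist_force: [-4.9, 3.1, 5.6]
width: 0.456
grip_force: 45.9
```

```bash
python3 -c "
from h import *
for n,f in [('wrist','w12'),('top','t12')]: snap(n,f)
np.set_printoptions(linewidth=250)
for f in ['t12']:
    g=cv2.imread('pics/'+f+'.png').mean(2).astype(int); print(g[154:162,202:220])
"; python3 plate.py w12; python3 st.py
```

```text
[[223 223 224 220 187 205 202 184 223 225 225 226 225 225 226 224 225 224]
 [225 225 224 219 222 228 226 190 225 220 213 213 211 212 226 226 225 223]
 [226 225 218 200 205 211 212 188 221 183 132 128 126 137 213 227 226 225]
 [226 223 185 119 104 112 137 180 222 158  89  75  71  90 163 223 228 226]
 [225 222 184  86  62  70 113 176 223 177 100  87  87 103 158 198 224 226]
 [225 227 215 106  81  82 108 180 221 174 162 165 165 168 186 183 226 227]
 [227 229 221 158 138 136 141 181 226 208 221 223 224 221 214 182 225 227]
 [226 227 223 187 175 171 166 173 223 204 223 223 223 223 217 192 225 226]]
w12 32 plate inner edge x -102.18 mm, theta 0.64 rms 0.1251334865692149 y range -0.05171141179931712 0.0496276742208603
16.3167 [0.4958 0.0594 0.2011] [-3.8121  1.6518  5.9698] [1.2297 0.6473 0.3936] 0.12084297821694376 -269.8131564147736 2.209154362908521
```

The lever is shut (opening 38.8 mm), but the leg crept in about 0.9 mm during closing. Easing it back about 1 mm in the grip.

>>> drive_tool:
  increments:
    - {"delta_pos": [-0.5, 0, 0], "turn": 0, "jaw": -1}
    - {"delta_pos": [-0.5, 0, 0], "turn": 0, "jaw": -1}
    - {"delta_pos": [0, 0, 0], "turn": 0, "jaw": -1}
    - {"delta_pos": [0, 0, 0], "turn": 0, "jaw": -1}
    - {"delta_pos": [0, 0, 0], "turn": 0, "jaw": -1}
  grip_force: 60

```text
time: 16.73
tool_pos: [0.4948, 0.0593, 0.2012]
tcp_rot: [-3.14, -0.06, -0.003]
wrist_force: [-4.4, 2.5, 5.3]
width: 0.456
grip_force: 54.4
```

```bash
python3 -c "
from h import *
for n,f in [('wrist','w13'),('top','t13')]: snap(n,f)
np.set_printoptions(linewidth=250)
for f in ['t13']:
    g=cv2.imread('pics/'+f+'.png').mean(2).astype(int); print(g[154:162,202:220])
"; python3 plate.py w13; python3 st.py
```

```text
[[223 224 224 219 186 204 202 185 224 226 224 226 225 225 225 224 224 224]
 [225 225 224 219 222 228 227 188 225 225 215 217 216 217 226 226 225 224]
 [226 226 218 199 206 211 213 188 225 206 156 154 155 168 219 227 226 226]
 [226 223 183 119 105 112 138 178 221 169 102 104 101 110 187 227 227 225]
 [227 223 186  86  63  68 113 178 227 208 102  67  74  91 162 216 225 226]
 [225 227 215 107  82  84 107 179 225 203 159 136 143 152 183 186 225 226]
 [226 227 223 157 138 135 140 182 226 209 219 221 222 221 215 185 224 227]
 [226 226 224 186 175 170 166 175 220 203 224 223 224 224 219 192 225 226]]
w13 32 plate inner edge x -103.11 mm, theta 0.63 rms 0.12518790597171897 y range -0.05174075774372368 0.04965944638342176
16.8333 [0.4948 0.0593 0.2012] [-4.0722  1.0584  6.1881] [1.2704 0.7129 0.4099] 0.12179507194235648 -269.8103221994362 2.20458362448818
```

```bash
python3 -c "
from workcell import bot
print(bot.finish_job())"
```

```text
the job is handed in; nothing more can be done
None
```

I handed the job in at 16.8 s. By my last measurements the turntable is in its notch (about 0.6° off centre, within the play), the leg is within about 0.5 mm of its mark, and the cam lever is shut with the head still gripped. Once the lever was shut I eased the gripped leg back about 1 mm, because closing had pushed it slightly past the mark.

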